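Pop open the fixings case for the yellow plate

ROBOT

A 6-joint arm with a two-finger parallel gripper is mounted at the origin on the work surface. World frame = base frame: x ahead of the robot, y to its left, z up, the work surface at z = 0. Lengths are in mm, angles in rad, forces in N, time in s.
With the tool pointing down it reaches from about 325 to 875 mm from the base axis. Payload 4.4 kg.
Tool frame: the origin (TCP) lies between the finger pads; the fingertips stand robot.tips_ahead ahead of it and the grasp point (between the pads) lies 2 mm behind it (robot.tips_ahead is the distance from the TCP to the fingertips, in mm); z points along the fingers, x is the direction in which the jaws open and shut, and the axes are right-handed (so a half turn about z gives the same grasp; the last joint's range is limited). The gripper opens to 85 mm and grips with 20 to 120 N. Pads are 22 mm wide; open, the fingers measure 114 mm over their backs; the gripper's body (76 mm by 85 mm) begins 54 mm behind the grasp point. The pads swing forward as they close: fully open they stand 13 mm farther back than shut.
Start: joints at [-0.15, 0.207, 1.542, -0, 1.393, -0.15], TCP at [575.002, -0.012, 248.282] pointing down, gripper open.
Joint ranges: [-2.73, 2.73], [-0.86, 2.22], [0.23, 2.46], [-1.11, 4.25], [0.08, 2.63], [-2.82, 2.82]. Speed limits (rad/s): [2.79, 2.79, 3.14, 3.14, 3.14, 3.14].

INTERFACE

Orientations are given as a unit quaternion [x, y, z, w].
In Python, from station import readout, viewer, finish_job, models, robot gives the robot as it stands.
- The arm moves only by the tool servo_tool, never from a script. Its argument "rows" is a list of rows, each a list of 3 entries, a list of its own where there are three numbers: the shift along the world's x, y, z in units of 25 mm (1.0 is 25 mm), then the turn, a rotation vector about the world's x, y, z in degrees, then the closure in counts, from 0 (fully open) to 255 (shut). In form: [[[x, y, z], [wx, wy, wz], grip], ...]. A call has exactly 8 rows; each row shifts and turns the pose as measured when the row begins; what a row does not reach is not made up. A row lasts 1/12 s, in which the tool goes at most 41.7 mm and 7.16 degrees, less where a joint would pass 70% of its speed; a pose out of reach is approached as far as the arm can. A call is refused whole if a number of a shift passes 1 or a number of a turn 7.16, either way. A call with a gripper value outside its range is refused whole. The fingers move at their own pace and stop on an object; "squeeze" is the grip in N (left out, the last holds). Time passes only in rows, so rows that do not move let the fingers close, or fill a call up. It gives the time, the measured TCP pose, the force and the opening at its end, in the units of the state.
- readout.read_state(): the state, without advancing time (a new reading comes with each control period).
- viewer.read_camera(name): name is "scene" or "side" or "wrist"; returns the picture (400x640x3 uint8, red, green, blue); there is no depth.
- viewer.camera_info(name): a dict with "camera_matrix" (3x3 intrinsics, pixels), "k1" (the pictures are not rectified: a ray, as slopes to the right and down, at radius r is drawn at 1 + k1 r^2 times it, then the intrinsics apply), "eye" and "attitude" of the camera in the world. Camera axes: x right, y up, looking along -z (the intrinsics and any distortion apply to the point x, -y, -z); pixel columns grow to the right and rows downward; lengths in mm; the calibration is good to about 2 mm. A picture is of the moment at which its call begins: read the wrist's pose just before it. camera_info takes no time and is no camera call; for the wrist camera it gives the pose at the moment of the call.
- finish_job(): hands the job in, once; it reports no verdict.
Trained networks look in the newest picture that a camera, given by its name, has taken for a name from the list of things; names that differ only in an ending like _2 or _b are one class to them, and where a whole thing is asked for, a point or a joint stands for the part that bears it (a point fixed in the world has none). Each returns a list of dicts, best first, with "conf" (0 to 1); they miss things now and then, are a little off and sometimes report something else, mostly with a low value. They report only what shows in the picture. A call takes as long as a camera call.
- models.look_for(target, camera): "location" ([x, y, z] in mm, in the coordinates of the camera as it stood for that picture, good to about 4 mm: the middle of the surface that is visible of it).
- models.pinpoint(target, camera): "location" ([x, y, z] in mm, in the coordinates of the camera as it stood for that picture, good to about 4 mm: a listed point, or the origin of a listed thing).
The state is a dict: "clock": time; "joint_positions": joint angles; "qvel": joint speeds; "joint_torque": joint torques, N m; "ee_pos": TCP position; "tool_rot": TCP orientation; "contact_force": force on the tool from outside, world axes, zero at the start; "moment": the same for the moment, N m; "opening": finger opening in mm.
Only numpy, scipy, OpenCV 4.12 (cv2) and the standard library are available. Lean on these libraries where they do the work, as an engineer would, in place of code of your own. Each camera call takes 0.05 s, during which the arm holds its last target.

TASK

A yellow number plate is to be fitted: on the fixings case with the yellow lid, press the red release tab down so that the lid springs up, then push that lid back until it stays fully open. Only press and push with the fingers: do not pick up or shove the case, leave the white-lidded case shut, and leave everything else on the counter where it is.

Things in the scene. Friction and masses are not known exactly. Their poses are not given: they have to be found in the camera images.
- yellow_case: steel fixings case standing loose on the counter, grey, with a yellow lid, 2.4 kg, full of screws. Box 100 mm deep (x) x 120 mm wide (y) x 55 mm high, walls 5 mm. Origin: centre of its underside. Own x points from the red tab side (front) to the lid's hinge (back), z up. Lid closed, its top is 64 mm above the counter; the latch hook reaches 67 mm
- yellow_lid (a joint): angle of the yellow lid about its hinge along the back top edge, rad: 0 shut and latched, about 1.1 where its spring leaves it standing, 1.9 fully open against its stop. The lid is a plate 100 x 120 x 8 mm, 120 g. A spring leaf lifts it from 0 to 1.1 only and holds it there; above 1.1 it must be pushed (under 1 N), and past upright (1.57) it falls back by its own weight to the stop and stays
- yellow_tab (a joint): angle of the yellow-lidded case's red release tab, rad: 0 at rest, 0.36 pressed to its stop. It is a sprung rocker pivoted at the case's front, its paddle standing out level towards the front (-x of the case); pressing the paddle down swings its hook off the lid's lip. It releases at about 0.2 rad, i.e. 7 mm down at the pad point, with about 4 N; the stop is at 12 mm and about 6 N. It springs back when let go
- yellow_tab_pad (a point): where to press the yellow-lidded case's tab: on the top of the red paddle, 46 mm above the case's underside and 92 mm in front of the case's origin (-x of the case). The paddle is 6 mm thick, 50 mm wide (y) and reaches 16 mm farther forward and 26 mm back from here to the 21 mm high upright of the latch hook
- yellow_lid_edge (a point): middle of the front (free) edge of the yellow lid, on its underside, 100 mm from the hinge line; it swings up and back with the lid, about 145 mm above the counter when the lid stands at 1.1 rad
- yellow_hinge (a point): middle of the hinge line of the yellow lid, at the back top edge of the case: 50 mm behind the case's origin (+x of the case) and 55.5 mm above its underside. The line runs along the case's y
- white_case: steel fixings case standing loose on the counter, grey, with a white lid, 2.4 kg, full of screws. Box 100 mm deep (x) x 120 mm wide (y) x 55 mm high, walls 5 mm. Origin: centre of its underside. Own x points from the red tab side (front) to the lid's hinge (back), z up. Lid closed, its top is 64 mm above the counter; the latch hook reaches 67 mm
- white_lid (a joint): angle of the white lid about its hinge along the back top edge, rad: 0 shut and latched, about 1.1 where its spring leaves it standing, 1.9 fully open against its stop. The lid is a plate 100 x 120 x 8 mm, 120 g. A spring leaf lifts it from 0 to 1.1 only and holds it there; above 1.1 it must be pushed (under 1 N), and past upright (1.57) it falls back by its own weight to the stop and stays
- jar: closed plastic jar of screws, grey with a blue cap, 72 mm across, 95 mm high, loose. Origin: centre of its underside
- spray_can: black and orange spray can, 56 mm across, 170 mm high, loose, standing. Origin: centre of its underside
- squeegee: flat blue plastic film squeegee with a black rib, 100 x 75 mm, 14 mm high at the rib, lying loose. Origin: centre of its underside

How it is judged:
By the outcome, as a careful person would: the job done as asked, in the order asked, and still so for the second after the job is handed in, with the robot touching nothing.
It also fails if it takes over 43 s, if anything falls off the work surface, if the arm or the gripper's body presses on something with over 40 N, if the wrist force passes 120 N, or if a joint passes its speed limit or range.

## Working session

There is one attempt and no reset: what is moved stays moved. The work goes in short steps, Python scripts to look and compute and a tool call to move; the robot and the scene stay as the last step left them, time stands still between calls to the robot, and variables do not carry over. Pictures are saved under pics/ and viewed, and the job is handed in when it is done.

Besides the shell and the picture viewer there is one more tool, called after "Request:" as a command line: name --argument value ..., lists and objects as JSON in quotes. servo_tool: Moves the arm, as the interface text tells. Its arguments: {"type":"object","properties":{"rows":{"type":"array"},"squeeze":{"type":"number"}},"required":["rows"]}

```bash
mkdir -p pics
cat > h.py <<'E'
import numpy as np, cv2
from station import readout, viewer, finish_job, models, robot
from scipy.spatial.transform import Rotation as R
def att(i):
    a=np.array(i['attitude'],float)
    return R.from_quat(a).as_matrix() if a.size==4 else a.reshape(3,3)
def shot(cam,name):
    im=viewer.read_camera(cam); cv2.imwrite('pics/'+name,im[:,:,::-1]); return im
def find(fn,t,cam,i=None):
    i=i or viewer.camera_info(cam)
    for d in getattr(models,fn)(t,cam)[:3]:
        print(cam,fn,t,round(d['conf'],2),np.round(att(i)@np.array(d['location'])+np.array(i['eye']),1))
def st():
    s=readout.read_state()
    for k in ['clock','joint_positions','ee_pos','tool_rot','contact_force','opening']: print(k,np.round(s[k],3))
E
python3 - <<'E'
from h import *
st(); print(robot.tips_ahead, viewer.camera_info('scene'))
for c in ['scene','side']:
    shot(c,c+'0.png')
    for t in ['yellow_tab_pad','yellow_hinge','yellow_case','white_case']: find('pinpoint',t,c)
E
```

```text
clock 0.0
joint_positions [-0.15   0.207  1.543 -0.     1.394 -0.151]
ee_pos [5.74261e+02 1.00000e-01 2.47105e+02]
tool_rot [ 1.     0.    -0.001 -0.   ]
contact_force [ 1.433 -0.052  0.786]
opening 85.204
17.0 {'camera_matrix': array([[454.10316103,   0.        , 319.42173833],
       [  0.        , 454.10316103, 200.89825557],
       [  0.        ,   0.        ,   1.        ]]), 'k1': 0.02441528012659288, 'eye': array([1358.81264981, -548.23565949, 1049.33714994]), 'attitude': array([0.33790666, 0.18368252, 0.42796143, 0.8178807 ])}
scene pinpoint yellow_tab_pad 0.52 [ 466.7 -227.1   48.3]
scene pinpoint yellow_hinge 0.59 [ 608.7 -239.7   57.1]
scene pinpoint yellow_case 0.83 [ 559.  -235.2   -4.1]
scene pinpoint white_case 0.9 [612.  235.7   4. ]
side pinpoint yellow_tab_pad 0.49 [ 463.1 -227.7   49.7]
side pinpoint yellow_hinge 0.88 [ 607.6 -236.5   57.5]
side pinpoint yellow_case 0.56 [ 560.2 -233.2    6.7]
side pinpoint yellow_case 0.38 [438.9  12.    1.1]
side pinpoint white_case 0.93 [608.7 235.3   5.4]
```

View pics/scene0.png

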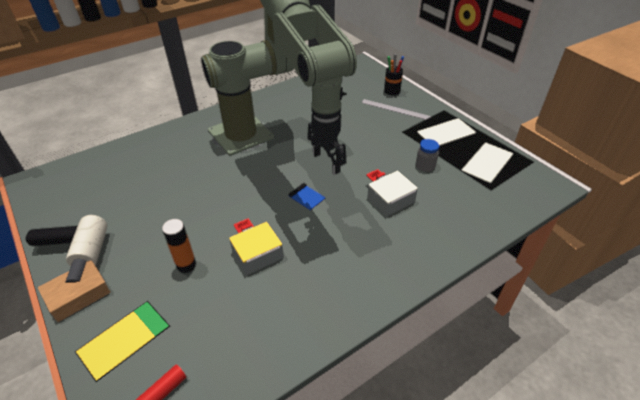

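View pics/side0.png

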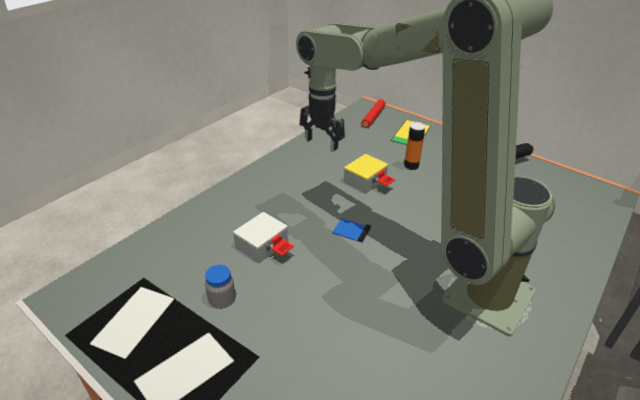

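The scene shows the yellow case at about (256,245), with its tab at (243,226) facing the robot, and the spray can off to the left at (180,248). The networks agree with this: pad at about (466,-227), hinge at about (608,-238).

Request:
servo_tool --rows '[[[-0.5,-1,-0.3],[0,0,0],255],[[-0.5,-1,-0.3],[0,0,0],255],[[-0.5,-1,-0.3],[0,0,0],255],[[-0.5,-1,-0.3],[0,0,0],255],[[-0.5,-1,-0.3],[0,0,0],255],[[-0.5,-1,-0.3],[0,0,0],255],[[-0.5,-1,-0.3],[0,0,0],255],[[-0.5,-1,-0.3],[0,0,0],255]]' --squeeze 40

```text
clock: 1.17
ee_pos: [474.9, -202.4, 190.0]
tool_rot: [1.0, 0.006, 0.006, 0.0]
contact_force: [-0.2, -0.3, 0.4]
opening: -0.2
```

Run:
```python
from h import *
i=viewer.camera_info('wrist'); shot('wrist','w1.png')
for t in ['yellow_tab_pad','yellow_hinge','yellow_case']: find('pinpoint',t,'wrist',i)
st()
```

```text
wrist pinpoint yellow_tab_pad 0.82 [ 466.3 -230.9   48.3]
wrist pinpoint yellow_hinge 0.97 [ 606.2 -235.5   56.5]
wrist pinpoint yellow_case 0.77 [ 561.1 -236.4    1.4]
clock 1.367
joint_positions [-0.572  0.133  1.753  0.006  1.246 -0.584]
ee_pos [ 475.296 -201.697  190.024]
tool_rot [ 1.     0.005  0.005 -0.   ]
contact_force [ 0.472 -0.344  0.805]
opening 0.158
```

View pics/w1.png

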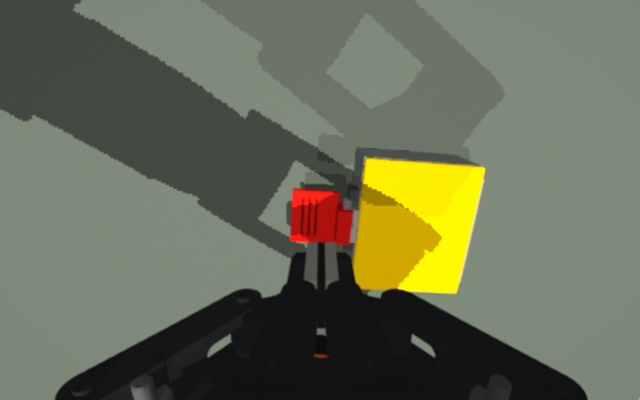

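The wrist view shows the tab at about (320,215). The knuckles spread wide along x, towards the lid. I'll turn the tool by about +86° so the jaws lie along the hinge line and the rising lid is clear of them.

Request:
servo_tool --rows '[[[-0.05,-0.14,-0.2],[0,0,7.1],255],[[-0.05,-0.14,-0.2],[0,0,7.1],255],[[-0.05,-0.14,-0.2],[0,0,7.1],255],[[-0.05,-0.14,-0.2],[0,0,7.1],255],[[-0.05,-0.14,-0.2],[0,0,7.1],255],[[-0.05,-0.14,-0.2],[0,0,7.1],255],[[-0.05,-0.14,-0.2],[0,0,7.1],255],[[-0.05,-0.14,-0.2],[0,0,7.1],255]]'

```text
clock: 2.03
ee_pos: [474.1, -223.1, 154.9]
tool_rot: [0.873, 0.487, 0.01, -0.001]
contact_force: [-0.1, -0.3, -0.2]
opening: -0.1
```

Request:
servo_tool --rows '[[[0,0,-0.2],[0,0,7.1],255],[[0,0,-0.2],[0,0,7.1],255],[[0,0,-0.2],[0,0,7.1],255],[[0,0,-0.2],[0,0,7.1],255],[[0,0,-0.2],[0,0,0],255],[[0,0,-0.2],[0,0,0],255],[[0,0,-0.2],[0,0,0],255],[[0,0,0],[0,0,0],255]]'

```text
clock: 2.7
ee_pos: [481.4, -216.0, 121.2]
tool_rot: [0.726, 0.688, 0.012, -0.001]
contact_force: [-0.9, 0.8, 0.5]
opening: 0.0
```

Run:
```python
from h import *
st()
i=viewer.camera_info('wrist'); print(i['eye']);shot('wrist','w2.png')
for t in ['yellow_tab_pad']: find('pinpoint',t,'wrist',i)
```

```text
clock 2.7
joint_positions [-0.6    0.246  1.779  0.027  1.113 -2.13 ]
ee_pos [ 481.392 -216.016  121.188]
tool_rot [ 0.726  0.688  0.012 -0.001]
contact_force [-0.861  0.797  0.521]
opening 0.021
[ 404.16844083 -214.25544363  246.39226889]
wrist pinpoint yellow_tab_pad 0.61 [ 467.3 -228.8   48. ]
```

View pics/w2.png

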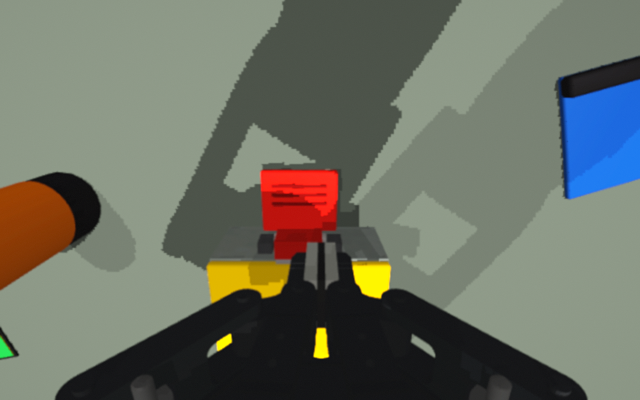

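The tab is aligned at about (300,200) and the spray can stays well to the left. The tool drifted a few millimetres, so I'll correct that and then descend.

Request:
servo_tool --rows '[[[-0.25,-0.2,0],[0,0,0],255],[[-0.25,-0.2,0],[0,0,0],255],[[-0.2,-0.15,0],[0,0,0],255],[[0,0,-0.3],[0,0,0],255],[[0,0,-0.3],[0,0,0],255],[[0,0,-0.3],[0,0,0],255],[[0,0,-0.3],[0,0,0],255],[[0,0,0],[0,0,0],255]]'

```text
clock: 3.47
ee_pos: [462.2, -233.3, 90.5]
tool_rot: [0.727, 0.687, 0.013, 0.001]
contact_force: [0.1, 1.2, -0.1]
opening: -0.3
```

Request:
servo_tool --rows '[[[0.05,0.15,-0.1],[0,0,0],255],[[0,0,-0.2],[0,0,0],255],[[0,0,-0.2],[0,0,0],255],[[0,0,-0.2],[0,0,0],255],[[0,0,-0.1],[0,0,0],255],[[0,0,-0.1],[0,0,0],255],[[0,0,0],[0,0,0],255],[[0,0,0],[0,0,0],255]]'

```text
clock: 4.13
ee_pos: [463.6, -228.0, 64.1]
tool_rot: [0.726, 0.687, 0.012, -0.0]
contact_force: [0.3, 0.0, -0.1]
opening: -0.1
```

Request:
servo_tool --rows '[[[0,0,-0.12],[0,0,0],255],[[0,0,-0.12],[0,0,0],255],[[0,0,-0.12],[0,0,0],255],[[0,0,0],[0,0,0],255],[[0,0,0],[0,0,0],255],[[0,0,0],[0,0,0],255],[[0,0,0],[0,0,0],255],[[0,0,0],[0,0,0],255]]'

```text
clock: 4.8
ee_pos: [463.5, -228.3, 57.6]
tool_rot: [0.726, 0.687, 0.012, -0.0]
contact_force: [-1.6, 1.5, 4.9]
opening: -0.2
```

Run:
```python
from h import *
st()
a=shot('scene','s3.png');b=shot('side','d3.png')
cv2.imwrite('pics/c3.png',np.hstack([cv2.resize(a[170:300,180:320],(400,372)),cv2.resize(b[120:240,300:440],(400,372))])[:,:,::-1])
```

```text
clock 4.8
joint_positions [-0.639  0.325  1.839  0.029  0.974 -2.171]
ee_pos [ 463.538 -228.269   57.609]
tool_rot [ 0.726  0.687  0.012 -0.   ]
contact_force [-1.605  1.528  4.872]
opening -0.21
```

View pics/c3.png

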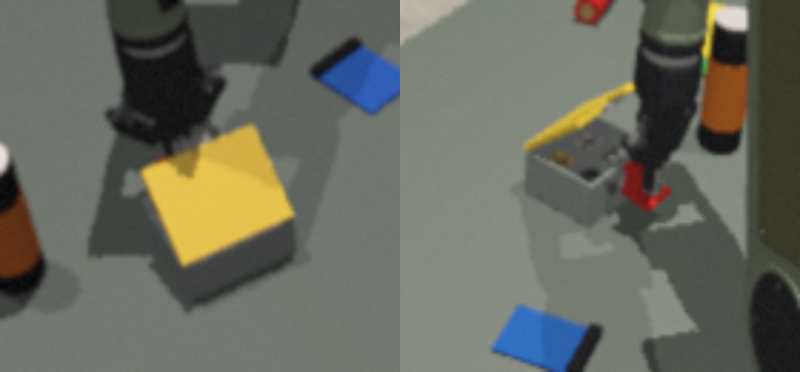

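The side view shows the lid released and partly risen, at (580,110), next to the gripper. I'll back away from it.

Request:
servo_tool --rows '[[[-0.3,0,0.3],[0,0,0],255],[[-0.5,0,0.4],[0,0,0],255],[[-0.5,0,0.4],[0,0,0],255],[[-0.5,0,0.4],[0,0,0],255],[[-0.3,0,0.5],[0,0,0],255],[[0,0,0.5],[0,0,0],255],[[0,0,0.5],[0,0,0],255],[[0,0,0],[0,0,0],255]]'

```text
clock: 5.57
ee_pos: [410.7, -229.3, 132.1]
tool_rot: [0.727, 0.687, 0.013, 0.003]
contact_force: [1.4, -0.4, 0.3]
opening: -0.2
```

Run:
```python
from h import *
st()
a=shot('scene','s4.png')
for t in ['yellow_hinge','yellow_case','yellow_lid_edge']: find('pinpoint',t,'scene')
b=shot('side','d4.png')
for t in ['yellow_hinge','yellow_case','yellow_lid_edge']: find('pinpoint',t,'side')
cv2.imwrite('pics/c4.png',np.hstack([cv2.resize(a[170:300,180:320],(400,372)),cv2.resize(b[120:240,300:440],(400,372))])[:,:,::-1])
```

```text
clock 5.567
joint_positions [-0.71   0.112  1.914  0.029  1.108 -2.238]
ee_pos [ 410.68  -229.269  132.13 ]
tool_rot [0.727 0.687 0.013 0.003]
contact_force [ 1.425 -0.426  0.273]
opening -0.217
scene pinpoint yellow_hinge 0.72 [ 466.3 -228.9   45.4]
scene pinpoint yellow_hinge 0.6 [ 608.  -241.8   53.9]
scene pinpoint yellow_case 0.87 [ 555.4 -234.1   -1.8]
scene pinpoint yellow_lid_edge 0.87 [ 563.9 -234.4  143.7]
side pinpoint yellow_hinge 0.79 [ 609.3 -238.    57.6]
side pinpoint yellow_hinge 0.26 [ 562.1 -234.3    5.5]
side pinpoint yellow_case 0.73 [ 564.2 -236.1    4.6]
side pinpoint yellow_lid_edge 0.62 [ 562.5 -233.8  145.7]
```

View pics/c4.png

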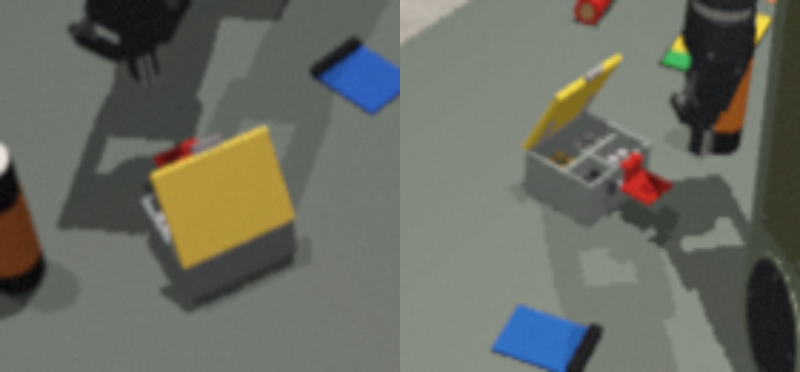

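The lid stands at about 1.1 rad with its edge at about (563,-234,145), and the case hasn't moved. Next I'll push the underside of the lid near its free edge.

Request:
servo_tool --rows '[[[0.6,-0.03,0.1],[0,0,0],255],[[0.6,-0.03,0.1],[0,0,0],255],[[0.6,-0.03,0.1],[0,0,0],255],[[0.6,-0.03,0.1],[0,0,0],255],[[0.6,-0.03,0.05],[0,0,0],255],[[0.6,-0.03,0.05],[0,0,0],255],[[0.6,-0.03,0],[0,0,0],255],[[0.3,0,0],[0,0,0],255]]'

```text
clock: 6.63
ee_pos: [522.8, -230.8, 136.9]
tool_rot: [0.727, 0.686, 0.012, -0.005]
contact_force: [-0.4, 0.1, -0.4]
opening: -0.2
```

Request:
servo_tool --rows '[[[0.3,-0.05,0.15],[0,0,0],255],[[0.3,-0.05,0.15],[0,0,0],255],[[0.3,0,0.05],[0,0,0],255],[[0.3,0,0.03],[0,0,0],255],[[0.3,0,0.03],[0,0,0],255],[[0.3,0,0.03],[0,0,0],255],[[0.3,0,0.03],[0,0,0],255],[[0.3,0,0.03],[0,0,0],255]]'

```text
clock: 7.3
ee_pos: [585.7, -233.0, 148.9]
tool_rot: [0.727, 0.686, 0.011, -0.008]
contact_force: [-0.2, -0.4, -0.3]
opening: 0.2
```

Request:
servo_tool --rows '[[[0.25,0,0],[0,0,0],255],[[0.25,0,0],[0,0,0],255],[[0.2,0,0],[0,0,0],255],[[0.2,0,0],[0,0,0],255],[[0.15,0,0],[0,0,0],255],[[0.1,0,0],[0,0,0],255],[[0,0,0],[0,0,0],255],[[0,0,0],[0,0,0],255]]'

```text
clock: 7.97
ee_pos: [619.3, -232.6, 148.3]
tool_rot: [0.727, 0.687, 0.011, -0.008]
contact_force: [0.2, -0.6, 0.2]
opening: 0.2
```

Run:
```python
from h import *
st()
a=shot('scene','s5.png')
for t in ['yellow_lid_edge']: find('pinpoint',t,'scene')
b=shot('side','d5.png')
for t in ['yellow_lid_edge']: find('pinpoint',t,'side')
cv2.imwrite('pics/c5.png',np.hstack([cv2.resize(a[170:300,180:320],(400,372)),cv2.resize(b[120:240,300:440],(400,372))])[:,:,::-1])
```

```text
clock 7.967
joint_positions [-0.502  0.477  1.398  0.027  1.274 -2.023]
ee_pos [ 619.345 -232.61   148.301]
tool_rot [ 0.727  0.687  0.011 -0.008]
contact_force [ 0.222 -0.638  0.189]
opening 0.195
scene pinpoint yellow_lid_edge 0.58 [ 641.  -241.   152.1]
side pinpoint yellow_lid_edge 0.93 [ 640.3 -236.2  152.1]
```

View pics/c5.png

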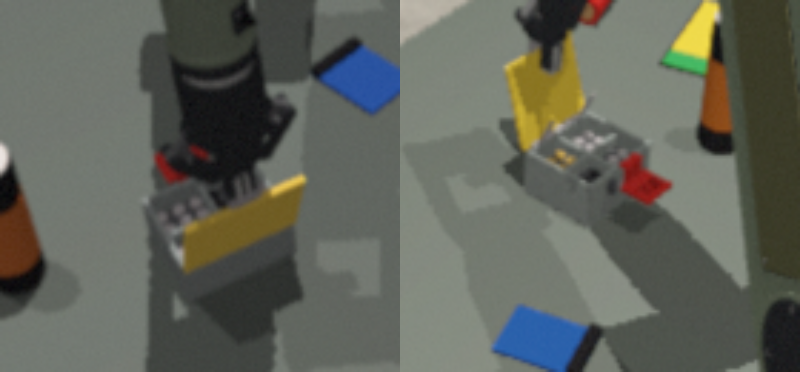

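The lid edge is about 32 mm behind the hinge line, which is the 1.9 rad stop. I'll back off.

Request:
servo_tool --rows '[[[-0.4,0,0.1],[0,0,0],255],[[-0.6,0,0.5],[0,0,0],255],[[-0.6,0,0.6],[0,0,0],255],[[-0.6,0,0.6],[0,0,0],255],[[-0.6,0,0.6],[0,0,0],255],[[-0.6,0,0.6],[0,0,0],255],[[-0.3,0,0.3],[0,0,0],255],[[0,0,0],[0,0,0],255]]'

```text
clock: 8.83
ee_pos: [520.3, -231.7, 232.3]
tool_rot: [0.727, 0.686, 0.01, -0.009]
contact_force: [0.1, 0.5, -0.1]
opening: 0.4
```

Run:
```python
from h import *
st()
a=shot('scene','s6.png')
for t in ['yellow_lid_edge','yellow_hinge','yellow_case','white_case']: find('pinpoint',t,'scene')
b=shot('side','d6.png')
for t in ['yellow_lid_edge','yellow_hinge','yellow_case','white_case']: find('pinpoint',t,'side')
cv2.imwrite('pics/c6.png',np.hstack([a[:,100:480],b[:,100:500]])[:,:,::-1])
```

```text
clock 8.833
joint_positions [-0.584  0.215  1.566  0.025  1.375 -2.102]
ee_pos [ 520.267 -231.683  232.256]
tool_rot [ 0.727  0.686  0.01  -0.009]
contact_force [ 0.091  0.512 -0.123]
opening 0.363
scene pinpoint yellow_lid_edge 0.91 [ 645.9 -239.7  151.9]
scene pinpoint yellow_hinge 0.72 [ 610.3 -238.4   55.6]
scene pinpoint yellow_case 0.57 [ 556.3 -235.6    1. ]
scene pinpoint white_case 0.93 [608.6 236.6   4.8]
side pinpoint yellow_lid_edge 0.73 [ 641.1 -239.1  155.3]
side pinpoint yellow_hinge 0.81 [ 609.6 -235.6   53.3]
side pinpoint yellow_case 0.63 [ 561.  -234.4    5.1]
side pinpoint yellow_case 0.23 [ 467.  -225.8   50.6]
side pinpoint white_case 0.69 [609.5 235.2   4.8]
side pinpoint white_case 0.49 [ 475.4 -421.3   -2.1]
```

View pics/c6.png

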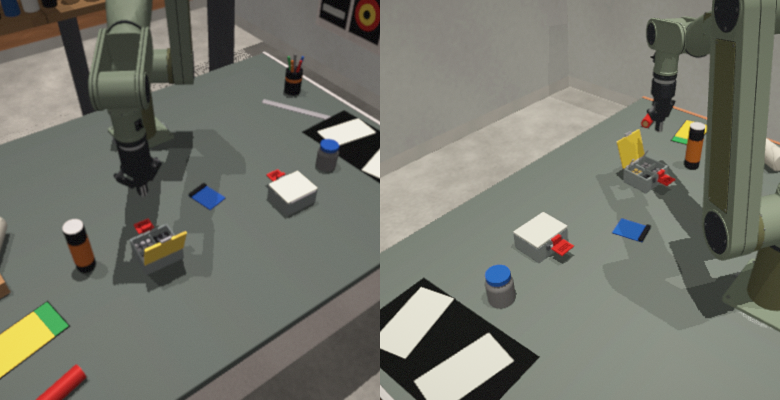

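The combined view shows the yellow lid fully open at (165,248) and (630,150). The white case is still shut, everything else is in place, and the arm is clear.

```bash
python3 -c "
from h import *
print(finish_job())"
```

```text
the job is handed in; nothing more can be done
None
```

The yellow lid is fully open and the job is handed in, at about 9 s of the 43 s allowed. I pressed the red tab with closed fingers at about 5 N until the lid sprang up to about 1.1 rad. I then pushed the underside of the lid back past upright, to its stop, and withdrew the arm.

**Lid:** both cameras put the free edge 32–36 mm behind the hinge line and about 153 mm high, which matches 1.9 rad. It stayed there after the fingers left.

**Everything else:** the yellow case's measured position matches the start within the networks' few millimetres of error. The white case is still shut, and the jar, spray can and squeegee look unmoved in the pictures.

**Odd readings:** the only disagreements were a few stray second detections from the networks, such as a "white_case" near (475,-421). They didn't match anything in the pictures, so I ignored them.

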